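# Find the radius leaf that fits the grinding roller

## Robot

A 6-joint arm with a two-finger parallel gripper is mounted at the origin on the work surface. World frame = base frame: x ahead of the robot, y to its left, z up, the work surface at z = 0. Lengths are in m, angles in rad, forces in N, time in s.
With the tool pointing down it reaches from about 0.325 to 0.775 m from the base axis. Payload 5.5 kg.
Tool frame: the origin (TCP) lies at the very end of the fingers, on their centre line; the grasp point (between the pads) lies 19 mm behind it; x points along the fingers, y is the direction in which the jaws open and shut, and the axes are right-handed (so a half turn about x gives the same grasp; the last joint's range is limited). The gripper opens to 88 mm and grips with 3 to 60 N. Pads are 20 mm wide; open, the fingers measure 115 mm over their backs; the gripper's body (75 mm by 178 mm) begins 61 mm behind the grasp point.
Start: joints at [-1.267, 0.091, 1.231, -0, 1.82, -0.057], TCP at [0.212, -0.561, 0.223] pointing down, gripper open.
Joint ranges: [-2.87, 2.87], [-0.86, 2.18], [0.17, 2.46], [-1.51, 4.65], [0.06, 2.69], [-2.65, 2.65]. Speed limits (rad/s): [2.57, 2.57, 3.01, 3.14, 3.14, 3.14].

## Interface

Orientations are given as a unit quaternion [w, x, y, z].
In Python, from rig import get_obs, imaging, robot gives the robot as it stands.
- The arm moves only by the shell command python3 -m handwheel 'ROWS'. ROWS is JSON, a list that holds one entry, the list of rows, each a list of 7 numbers: the turn, a rotation vector about the world's x, y, z in degrees, then the shift along the world's x, y, z in m, then the opening, from 0 (shut) to 1 (fully open). In form: [[[rx, ry, rz, dx, dy, dz, grip], ...]]. A call has 1 to 8 rows; each row is the pose to reach, as a shift and turn from the pose commanded when the call began; what a row does not reach only later rows make up. A row lasts 1/10 s, in which the tool goes at most 50 mm and 8.59 degrees, less where a joint would pass 70% of its speed; a pose out of reach is approached as far as the arm can. A call with a gripper value outside its range is refused whole. The fingers move at their own pace and stop on an object; the grip force is fixed at half the most. Time passes only in rows, so rows that repeat a pose let the fingers close. It gives the time, the measured TCP pose, the force and the opening at its end, in the units of the state.
- get_obs(): the state, without advancing time (a new reading comes with each control period).
- imaging.capture(name): name is "side" or "top"; returns the picture (400x640x3 uint8, red, green, blue); there is no depth.
- imaging.camera_info(name): a dict with "K" (3x3 intrinsics, pixels), "xyz" and "orientation" of the camera in the world. Camera axes: x right, y down, z forward; pixel columns grow to the right and rows downward; lengths in m; the calibration is good to about 2 mm. A picture is of the moment at which its call begins. camera_info takes no time and is no camera call.
- robot.close_job(): hands the job in, once; it reports no verdict.
The state is a dict: "t": time; "joint_positions": joint angles; "joint_velocities": joint speeds; "tau": joint torques, N m; "eef_pos": TCP position; "tcp_rot": TCP orientation; "contact_force": force on the tool from outside, world axes, zero at the start; "wrist_torque": the same for the moment, N m; "grip_width": finger opening in m.
Only numpy, scipy, OpenCV 4.12 (cv2) and the standard library are available. Lean on these libraries where they do the work, as an engineer would, in place of code of your own. Each camera call takes 0.05 s, during which the arm holds its last target. There are 200 camera calls.

## Task

Of the three radius leaves standing on the worktop, find the one whose hollow matches the granite roller on the grinding slab, set it astride the middle of the roller and ease it on by feel until it beds all along its curve without rocking. Then press it straight down with about 10 N for a good second, never over 25 N, and let go, leaving it bedded upright and square across the roller. The other two leaves must end up standing on the worktop, and the bowl, canister and tumbler must not be disturbed.

Things in the scene. Friction and masses are not known exactly. Their poses are not given: they have to be found in the camera images.
- leaf_deep_mid (a point): Centre of the leaf with the deep hollow, the one that matches the roller. All three leaves share the outline told at leaf_deep. The hollow is cut into the underside, its axis along the leaf's x: radius 32.5 mm, 48 mm wide at the feet, 10.8 mm deep at the middle. This point is 40 mm above the feet.
- leaf_narrow_mid (a point): Centre (40 mm above the feet) of the leaf with the narrow hollow: radius 18 mm, 29 mm wide at the feet, 7.7 mm deep. Too tight for the roller: it stays perched high on its corners.
- leaf_flat_mid (a point): Centre (40 mm above the feet) of the leaf with the wide shallow hollow: radius 60 mm, 49 mm wide at the feet, 5.2 mm deep. It rocks on the roller.
- leaf_deep: The matching leaf; origin between its feet, at their underside. Outline of every leaf: plain aluminium plate 22 mm thick (x), 76 mm wide (y), about 160 g, standing on two feet on the worktop; 40 mm high at the shoulders, with a tab in the middle on top, 34 mm wide (y) and 22 mm thick (x), from 40 to 80 mm above the feet. z is up.
- slab_mid (a point): Centre of the slab's top face. On it lies the dark granite roller: 64 mm diameter, 180 mm long plus thinner 18 mm end stubs, axis along the slab's x, middle at x = 0, top 64 mm above this point. It is wedged tight, but its place across the slab is NOT measured: its axis lies anywhere from -16 to +16 mm along the slab's y from this point; find it by touch or camera.
- slab: Fixed granite slab, 240 mm (x) by 340 mm (y), 50 mm thick; origin under its centre. A leaf set on the roller off-centre touches with one flank of its hollow, stands too high and is pushed sideways towards the roller's axis. Bedded, its centre is 93.2 mm above the slab's top and its x lies along the slab's x, either way round.
- bowl: White ceramic bowl, 110 mm across, 50 mm high, standing on the worktop; origin under its centre. Bystander.
- canister: Closed aluminium canister, 88 mm across, 130 mm high; origin under its centre. Bystander.
- tumbler: Small steel tumbler, 68 mm across, 90 mm high; origin under its centre. Bystander.
Mind the look-alikes: they are no part of the job. Leave any pink or yellow look-alike of the leaf_deep alone.

How it is judged:
By the outcome, as a careful person would: the job done as asked, in the order asked, and still so for the second after the job is handed in, with the robot touching nothing.
It also fails if it takes over 58 s, if anything falls off the work surface, if the arm or the gripper's body presses on something with over 40 N, if the wrist force passes 120 N, or if a joint passes its speed limit or range.

## Working session

There is one attempt and no reset: what is moved stays moved. The work goes in short steps, Python scripts to look and compute and a shell command to move; the robot and the scene stay as the last step left them, time stands still between calls to the robot, and variables do not carry over. Pictures are saved under pics/ and viewed, about 8 in all and at most 12, crops included, and the job is handed in when it is done.

```bash
mkdir -p pics; python3 - <<'E'
from rig import get_obs, imaging
import cv2
for n in ("side","top"):
    im=imaging.capture(n); cv2.imwrite(f"pics/{n}0.png",im[:,:,::-1]); i=imaging.camera_info(n); print(n,i)
o=get_obs(); print({k:o[k] for k in("t","eef_pos","tcp_rot","contact_force","grip_width")})
E
```

```text
side {'K': array([[395.34382634,   0.        , 323.87501437],
       [  0.        , 395.34382634, 202.56169908],
       [  0.        ,   0.        ,   1.        ]]), 'xyz': array([0.03072804, 1.0347808 , 0.85914979]), 'orientation': array([ 0.10293632, -0.20606617,  0.87063816, -0.43466085])}
top {'K': array([[420.12445827,   0.        , 314.01716457],
       [  0.        , 420.12445827, 198.86881395],
       [  0.        ,   0.        ,   1.        ]]), 'xyz': array([0.26235848, 0.07509146, 1.2821075 ]), 'orientation': array([ 0.07295505, -0.6845366 ,  0.72109362, -0.07817413])}
{'t': 0.1, 'eef_pos': array([ 0.21172395, -0.56112709,  0.22166859]), 'tcp_rot': array([-0.12627806, -0.69555637, -0.12746167,  0.69570734]), 'contact_force': array([-0.23221675, -0.27908695,  0.30304905]), 'grip_width': 0.08810545183373462}
```

View pics/top0.png

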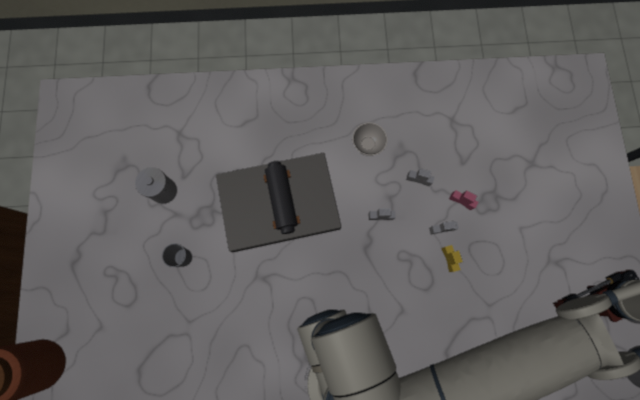

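View pics/side0.png

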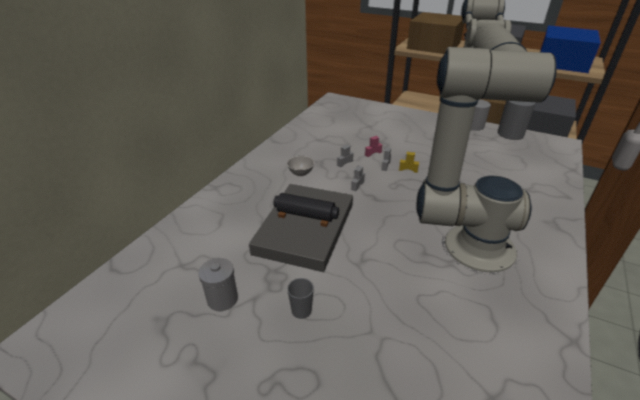

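The top view shows the slab at about (280,200), with the roller across it. The grey leaves are at about (420,177), (381,215) and (444,228), with pink and yellow decoys near (464,199) and (453,258). In the side view the greys are at about (345,156), (387,159) and (358,178). Next I'll zoom in and compute positions.

```bash
cat > h.py <<'E'
import numpy as np, cv2
from scipy.spatial.transform import Rotation as R
from rig import get_obs, imaging
def cam(n):
    i=imaging.camera_info(n); q=i["orientation"]; return i["K"],np.array(i["xyz"]),R.from_quat([q[1],q[2],q[3],q[0]]).as_matrix()
def ray(n,uv,z):
    K,c,M=cam(n); d=M@np.linalg.inv(K)@np.array([uv[0],uv[1],1.]); return c+d*(z-c[2])/d[2]
def proj(n,p):
    K,c,M=cam(n); v=K@(M.T@(np.array(p)-c)); return v[:2]/v[2]
E
python3 - <<'E'
from h import *
a=cv2.imread("pics/side0.png")[125:205,315:435]; b=cv2.imread("pics/top0.png")[155:275,355:490]
a=cv2.resize(a,(780,520),interpolation=cv2.INTER_CUBIC)
cv2.imwrite("pics/s1.png",np.clip(a*1.6,0,255).astype('uint8'))
cv2.imwrite("pics/t1.png",cv2.resize(b,None,fx=4.8,fy=4.8,interpolation=cv2.INTER_CUBIC))
for uv in [(420,177),(381,215),(444,228)]:
    p=ray("top",uv,.04); print(uv,p.round(3),proj("side",p).round(0))
E
```

```text
(420, 177) [ 0.584 -0.269  0.04 ] [346. 155.]
(381, 215) [ 0.472 -0.139  0.04 ] [359. 177.]
(444, 228) [ 0.423 -0.324  0.04 ] [388. 158.]
```

View pics/s1.png

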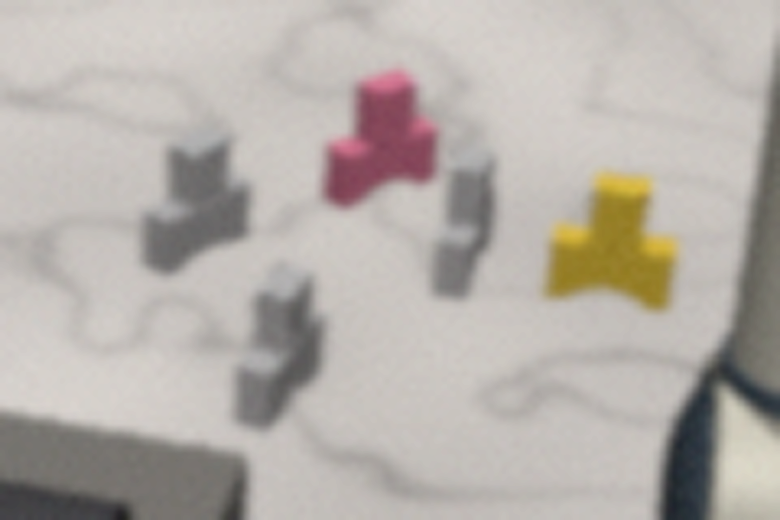

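View pics/t1.png

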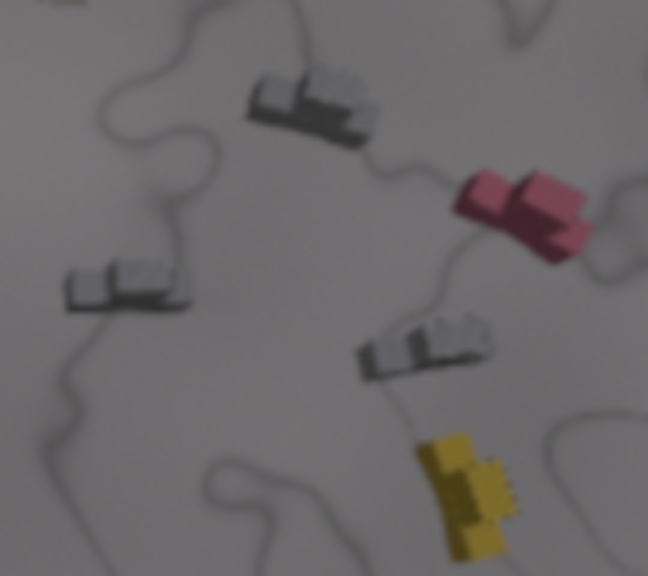

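The side crop shows the three grey leaves, but their hollows are too blurred to compare. I'll average several frames and rectify each visible -x face onto its own plane, using the bottom edge from the top view.

```bash
cat > face.py <<'E'
from h import *
A={n:np.mean([imaging.capture(n).astype(np.float32) for _ in range(10)],0) for n in("top","side")}
np.savez("avg.npz",**A)
B={"A":((248,120),(362,148)),"B":((68,311),(190,311)),"C":((365,381),(490,360))}
out=[]
for k,(l,r) in B.items():
    P=[ray("top",(355+(u+.5)/4.8-.5,155+(v+.5)/4.8-.5),0) for u,v in(l,r)]
    ax=P[1]-P[0]; L=np.linalg.norm(ax); ax/=L; m=(P[0]+P[1])/2
    nrm=np.array([-ax[1],ax[0],0]); print(k,"len",L.round(4),"front mid",m.round(4),"dir deg",np.degrees(np.arctan2(ax[1],ax[0])).round(1),"centre",(m+nrm*.011).round(4), nrm.round(2))
    row=[]
    for n in("top","side"):
        s,z=np.meshgrid(np.linspace(-.055,.055,260),np.linspace(.05,-.02,165))
        K,c,M=cam(n); p=m+s[...,None]*ax+z[...,None]*[0,0,1]
        v=(p-c)@M@K.T; uv=(v[...,:2]/v[...,2:]).astype(np.float32)
        w=cv2.remap(A[n],uv[...,0],uv[...,1],cv2.INTER_CUBIC)
        w=w-w.min(); row.append(np.clip(w/np.percentile(w,99)*255,0,255).astype('uint8')[:,:,::-1])
    out.append(np.hstack(row))
cv2.imwrite("pics/face.png",np.vstack(out))
E
python3 face.py
```

```text
A len 0.0763 front mid [ 0.5765 -0.2722  0.    ] dir deg -107.4 centre [ 0.587  -0.2755  0.    ] [ 0.95 -0.3   0.  ]
B len 0.0786 front mid [ 0.4652 -0.1467  0.    ] dir deg -93.0 centre [ 0.4762 -0.1472  0.    ] [ 1.   -0.05  0.  ]
C len 0.0821 front mid [ 0.4168 -0.3342  0.    ] dir deg -83.5 centre [ 0.4278 -0.333   0.    ] [0.99 0.11 0.  ]
```

View pics/face.png

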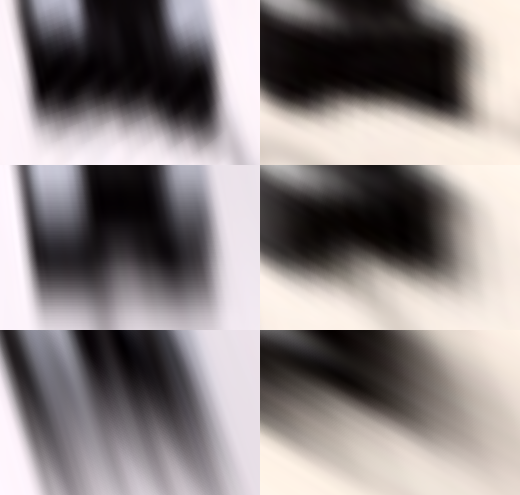

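Rows show A, B and C. B (middle) has a narrow, peaked hollow, so it is the narrow one. A's hollow is wide, with its depth between the other two values. The pink and yellow look-alikes should have leaf_deep's shape, so I'll rectify them as a reference for A.

```bash
cat > face2.py <<'E'
from h import *
A=np.load("avg.npz")
B={"A":((248,120),(362,148)),"pink":((456,211),(555,263)),"yel":((418,447),(457,561))}
out=[]
for k,(l,r) in B.items():
    P=[ray("top",(355+(u+.5)/4.8-.5,155+(v+.5)/4.8-.5),0) for u,v in(l,r)]
    ax=P[1]-P[0]; L=np.linalg.norm(ax); ax/=L; m=(P[0]+P[1])/2; print(k,L.round(4))
    row=[]
    for n in("top","side"):
        s,z=np.meshgrid(np.linspace(-.055,.055,260),np.linspace(.05,-.02,165))
        K,c,M=cam(n); p=m+s[...,None]*ax+z[...,None]*[0,0,1]
        v=(p-c)@M@K.T; uv=(v[...,:2]/v[...,2:]).astype(np.float32)
        w=cv2.remap(A[n],uv[...,0],uv[...,1],cv2.INTER_CUBIC)
        ch=w[...,2] if k=="yel" else (w[...,1])
        # lower edge per column, half level between face and floor
        e=[]
        for mm in range(-36,38,4):
            c_=ch[:,int((mm+55)*2.36)]; f=c_[40:100].min(); g=np.percentile(c_[120:],90); j=[i for i in range(164,40,-1) if c_[i]<(f+g)/2]
            e.append(round(50-j[0]/2.355,1) if j else None)
        print(n,e)
        w=w-w.min(); row.append(np.clip(w/np.percentile(w,99)*255,0,255).astype('uint8')[:,:,::-1])
    out.append(np.hstack(row))
cv2.imwrite("pics/face2.png",np.vstack(out))
E
python3 face2.py
```

```text
A 0.0763
top [0.7, 0.3, -0.1, -0.1, 1.2, 2.4, 1.6, 2.4, 1.2, 0.3, 0.3, 1.2, -1.4, -3.1, -5.2, -5.2, -6.5, -7.3, -8.6]
side [3.3, 3.3, 5.0, 5.8, 7.1, 7.1, 7.1, 7.1, 6.3, 6.3, 5.8, 4.6, 3.3, 2.4, 1.2, 0.3, -0.5, -2.2, -4.4]
pink 0.0707
top [-1.8, -4.4, -2.7, -2.2, -0.1, 2.0, 4.1, 5.8, 7.5, 7.1, 5.8, 4.1, 3.7, 2.0, -1.0, -2.7, -3.1, -4.4, -6.1]
side [2.0, 2.0, 2.4, 4.6, 6.7, 8.4, 9.7, 10.5, 10.9, 10.5, 9.7, 8.8, 7.1, 5.0, 2.9, 2.0, 1.6, 0.3, -0.1]
yel 0.0741
top [-6.9, -7.3, -6.1, -4.4, -2.7, -0.5, -0.1, 2.4, 2.9, 2.4, 2.4, 1.2, 0.7, -1.4, -4.4, -5.6, -6.5, -6.9, -7.7]
side [-1.4, -0.5, 0.3, 2.4, 5.0, 6.7, 7.5, 8.8, 9.2, 9.2, 8.4, 7.1, 5.8, 3.7, 0.7, -1.0, -1.0, -1.0, -0.5]
```

View pics/face2.png

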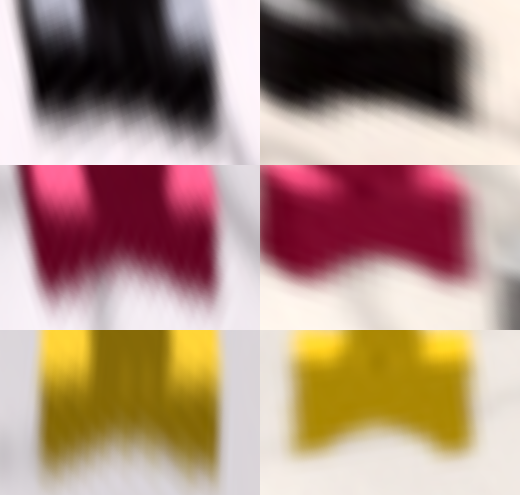

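Pink and yellow, which have the deep shape, show about 10 mm of hollow. A shows only about 4 mm over a wide span, so A is the flat leaf. B is narrow, which leaves C as the deep leaf. Next I'll zoom in on C and the slab for accurate poses.

```bash
python3 - <<'E'
from h import *
A=np.load("avg.npz")["top"][:,:,::-1]
c=A[210:250,420:470]; c=np.clip((c-c.min())/(np.percentile(c,99.5)-c.min())*255,0,255)
c=cv2.resize(c,None,fx=14,fy=14,interpolation=cv2.INTER_CUBIC); c=c[:300,:]if 0 else c
c=cv2.resize(c,(500,400))  # 10x
s=A[145:260,205:355]; s=np.clip(s*2.2,0,255); s=cv2.resize(s,None,fx=5,fy=5,interpolation=cv2.INTER_CUBIC)
cv2.imwrite("pics/c10.png",np.clip(c,0,255).astype('uint8'))
s=np.clip(s,0,255).astype('uint8'); cc=np.clip(c,0,255).astype('uint8'); 
cv2.imwrite("pics/slab5.png",s)
o=get_obs(); q=o["tcp_rot"]; print(o["t"],R.from_quat([q[1],q[2],q[3],q[0]]).as_matrix().round(3))
for n,uv in (("yel",(453,258)),("can",(152,180)),("tum",(176,253))): print(n,ray("top",uv,.05).round(3))
E
```

```text
1.1 [[-0.     0.353 -0.936]
 [ 0.    -0.936 -0.353]
 [-1.    -0.     0.   ]]
yel [ 0.333 -0.336  0.05 ]
can [0.614 0.546 0.05 ]
tum [0.389 0.469 0.05 ]
```

View pics/c10.png

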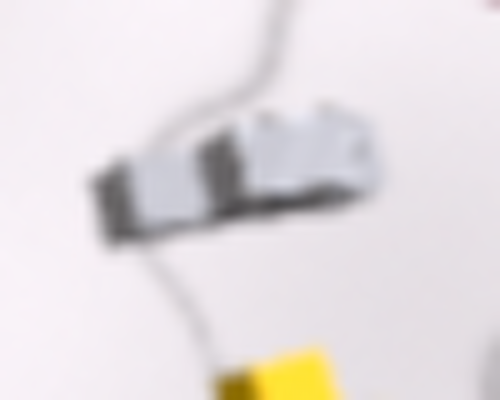

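View pics/slab5.png

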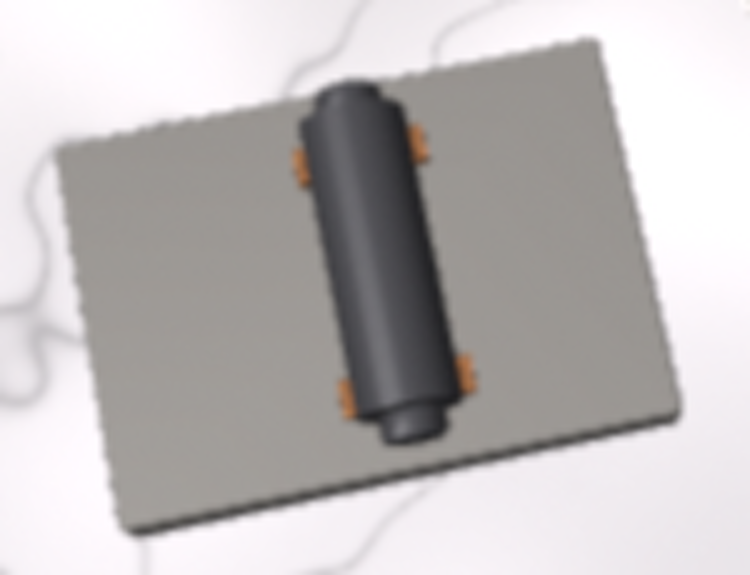

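C's ends are at about (102,212) and (378,162) in its 10x crop, and its tab edge is at about (244,164). The slab corners are at (57,147), (600,38), (680,410) and (125,530) in the 5x crop, with the roller's silhouette midline through about (382,257). I'll turn these into poses.

```bash
python3 - <<'E'
from h import *
c=lambda u,v,z: ray("top",(420+u/10-.45,210+v/10-.45),z)
s=lambda u,v,z: ray("top",(205+u/5-.4,145+v/5-.4),z)
L0=(c(90,182,0),c(113,243,0)); L4=(c(134,158,.04),c(139,228,.04)); R4=(c(368,122,.04),c(382,190,.04)); T=(c(238,130,.08),c(249,198,.08))
for n,p in(("L0",L0),("L4",L4),("R4",R4),("T",T)): print(n,(sum(p)/2).round(4),"th",np.linalg.norm(p[0]-p[1]).round(4),np.degrees(np.arctan2(*(p[0]-p[1])[[1,0]])).round(1))
d=sum(L4)/2-sum(R4)/2; print("width",np.linalg.norm(d),"yaw of y axis-90",np.degrees(np.arctan2(d[1],d[0]))-90,"centre",(sum(L4)+sum(R4))/4)
u=d/np.linalg.norm(d); print("centre from tab",sum(T)/2-u*.017,"from L0",sum(L0)/2-u*.038)
Q=[s(*p,.05) for p in((57,147),(600,38),(680,410),(125,530))]
for i in range(4): print("edge",np.linalg.norm(Q[i]-Q[i-1]).round(4))
m=sum(Q)/4; x=(Q[0]+Q[1]-Q[2]-Q[3]); a=np.degrees(np.arctan2(x[1],x[0])); y=Q[0]+Q[3]-Q[1]-Q[2]; print("slab mid",m.round(4),"xyaw",a,np.degrees(np.arctan2(y[1],y[0]))-90)
e0=s((303+408)/2,(122+108)/2,.082); e1=s((355+462)/2,(405+395)/2,.082); r=e0-e1; print("roller",e0,e1,np.degrees(np.arctan2(r[1],r[0])),"len",np.linalg.norm(r))
ax=np.array([np.cos(np.radians(a)),np.sin(np.radians(a)),0]); ay=np.array([-ax[1],ax[0],0]); rm=(e0+e1)/2; print("offset y",(rm-m)@ay,"x",(rm-m)@ax,"target",m+ay*((rm-m)@ay))
E
```

```text
L0 [ 0.4221 -0.2917  0.    ] th 0.0198 14.6
L4 [ 0.4224 -0.2913  0.04  ] th 0.021 -2.4
R4 [ 0.4298 -0.3637  0.04  ] th 0.0207 4.5
T [ 0.4241 -0.3113  0.08  ] th 0.0199 2.4
width 0.07280517527077957 yaw of y axis-90 5.822784610519179 centre [ 0.42612857 -0.32750728  0.04      ]
centre from tab [ 0.42580467 -0.32824498  0.08      ] from L0 [ 0.42598656 -0.32946169  0.        ]
edge 0.2376
edge 0.3377
edge 0.2354
edge 0.333
slab mid [0.532  0.1673 0.05  ] xyaw 8.884782902327563 9.104288800552283
roller [0.62387073 0.16802373 0.082     ] [0.45131359 0.14310498 0.082     ] 8.217202076510295 len 0.1743470984121919
offset y -0.012413533456642969 x 0.0037285696736245075 target [0.53390833 0.15498849 0.05      ]
```

C is at (0.426,-0.328) with yaw about 5.5°. The roller's middle is at (0.534,0.155) with yaw about 9°. I'll move over C with the jaws along the leaf's x.

```bash
python3 -m handwheel '[[[0,0,75,0.214,0.233,-0.07,0.6],[0,0,75,0.214,0.233,-0.07,0.6],[0,0,75,0.214,0.233,-0.07,0.6],[0,0,75,0.214,0.233,-0.07,0.6],[0,0,75,0.214,0.233,-0.07,0.6],[0,0,75,0.214,0.233,-0.07,0.6],[0,0,75,0.214,0.233,-0.07,0.6],[0,0,75,0.214,0.233,-0.07,0.6]]]'
```

```text
t: 1.9
eef_pos: [0.4275, -0.3253, 0.1515]
tcp_rot: [0.5, 0.5, 0.501, -0.499]
contact_force: [-0.3, -0.5, -0.4]
grip_width: 0.0525
```

```bash
python3 -m handwheel '[[[0,0,5.5,0,0,-0.04,0.6],[0,0,5.5,0,0,-0.04,0.6],[0,0,5.5,0,0,-0.04,0.6]]]'; python3 - <<'E'
from h import *
T=np.mean([imaging.capture("top").astype(np.float32) for _ in range(3)],0)[:,:,::-1]
S=np.mean([imaging.capture("side").astype(np.float32) for _ in range(3)],0)[:,:,::-1]
a=cv2.resize(np.clip(T[200:260,410:480]*1.8,0,255),(400,343),interpolation=cv2.INTER_CUBIC); b=cv2.resize(np.clip(S[125:185,345:415]*1.3,0,255),(400,343),interpolation=cv2.INTER_CUBIC)
cv2.imwrite("pics/appr.png",np.hstack([a,b]).astype('uint8')); print(get_obs()["eef_pos"])
E
```

```text
t: 2.2
eef_pos: [0.4253, -0.328, 0.1122]
tcp_rot: [0.52, 0.479, 0.521, -0.479]
contact_force: [0.2, 0.8, 0.4]
grip_width: 0.0525
[ 0.42617062 -0.3289811   0.11410957]
```

View pics/appr.png

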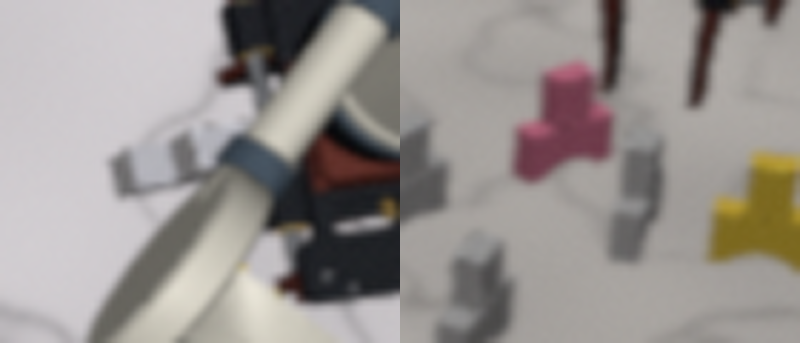

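The fingers at (610,90) and (697,103) in the side crop straddle C's tab, clear of yellow. I'll descend and grip.

```bash
python3 -m handwheel '[[[0,0,0,0,0,-0.03,0.6],[0,0,0,0,0,-0.055,0.6],[0,0,0,0,0,-0.073,0.6],[0,0,0,0,0,-0.073,0.6]]]'; python3 -m handwheel '[[[0,0,0,0,0,0,0.1],[0,0,0,0,0,0,0.1],[0,0,0,0,0,0,0.1],[0,0,0,0,0,0,0.1],[0,0,0,0,0,0,0.1],[0,0,0,0,0,0,0.1]]]'
```

```text
t: 2.9
eef_pos: [0.4245, -0.3274, 0.0371]
tcp_rot: [0.519, 0.478, 0.523, -0.478]
contact_force: [-1.4, 0.9, 0.3]
grip_width: 0.0525
t: 3.5
eef_pos: [0.4263, -0.3287, 0.0407]
tcp_rot: [0.522, 0.478, 0.52, -0.478]
contact_force: [0.6, 1.2, 4.1]
grip_width: 0.0216
```

```bash
python3 -m handwheel '[[[0,0,0,0,0,0.03,0.1],[0,0,0,0,0,0.08,0.1],[0,0,0,0,0,0.13,0.1],[0,0,0,0.01,0.045,0.16,0.1],[0,0,0,0.02,0.09,0.16,0.1],[0,0,0,0.03,0.135,0.16,0.1],[0,0,0,0.04,0.18,0.16,0.1],[0,0,0,0.05,0.225,0.16,0.1]]]'; python3 -m handwheel '[[[0,0,3,0.011,0.045,0,0.1],[0,0,3,0.022,0.09,0,0.1],[0,0,3,0.034,0.135,0,0.1],[0,0,3,0.045,0.18,0,0.1],[0,0,3,0.052,0.22,0,0.1],[0,0,3.5,0.058,0.245,0,0.1],[0,0,3.5,0.058,0.258,0,0.1],[0,0,3.5,0.058,0.258,0,0.1]]]'; python3 - <<'E'
from h import *
S=np.mean([imaging.capture("side").astype(np.float32) for _ in range(5)],0)[:,:,::-1]
o=get_obs(); print(o["eef_pos"],o["contact_force"],o["wrist_torque"],o["t"]); 
p=o["eef_pos"]; u,v=proj("side",p+[0,0,-.02]).astype(int); print(u,v)
np.save("s_air.npy",S)
cv2.imwrite("pics/air.png",cv2.resize(np.clip(S[v-40:v+60,u-60:u+60]*1.5,0,255),(720,600),interpolation=cv2.INTER_CUBIC).astype('uint8'))
E
```

```text
t: 4.3
eef_pos: [0.4756, -0.1016, 0.199]
tcp_rot: [0.521, 0.478, 0.521, -0.478]
contact_force: [0.6, -0.4, -2.3]
grip_width: 0.0219
t: 5.1
eef_pos: [0.5333, 0.1556, 0.1987]
tcp_rot: [0.535, 0.461, 0.536, -0.462]
contact_force: [-0.3, 0.0, -2.0]
grip_width: 0.022
[0.53385504 0.15320193 0.19983676] [ 0.64356436  0.27304151 -1.94291109] [ 0.01104867 -0.09168166 -0.10947168] 5.35
306 181
```

View pics/air.png

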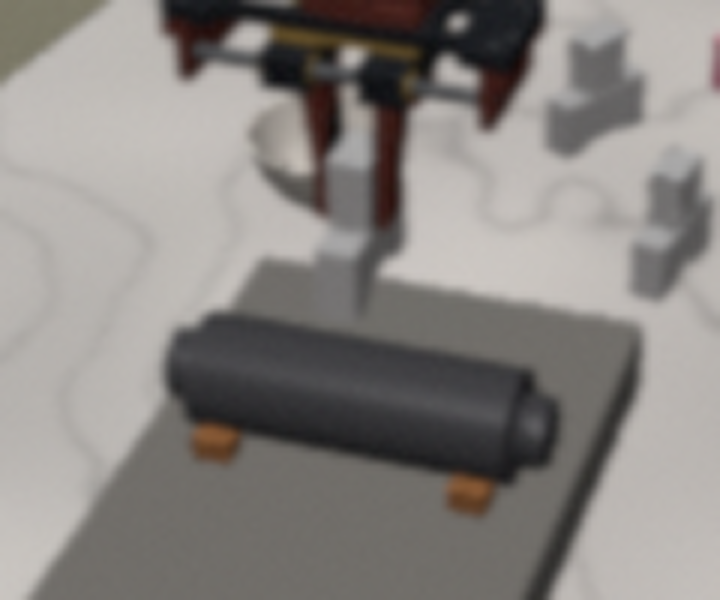

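The leaf hangs above the middle of the roller. The hollow isn't visible from this angle, but the bedding height will identify it: TCP z is about 0.144 for deep, 0.1495 for flat and 0.151 for narrow. I'll descend in small steps.

```bash
python3 -m handwheel '[[[0,0,0,0,0.001,-0.02,0.1],[0,0,0,0,0.001,-0.035,0.1],[0,0,0,0,0.001,-0.043,0.1],[0,0,0,0,0.001,-0.046,0.1],[0,0,0,0,0.001,-0.046,0.1],[0,0,0,0,0.001,-0.046,0.1]]]'; python3 -m handwheel '[[[0,0,0,0,0,-0.001,0.1],[0,0,0,0,0,-0.002,0.1],[0,0,0,0,0,-0.002,0.1]]]'
```

```text
t: 5.95
eef_pos: [0.5341, 0.1556, 0.1544]
tcp_rot: [0.536, 0.462, 0.535, -0.462]
contact_force: [-0.4, -0.8, -1.2]
grip_width: 0.022
t: 6.25
eef_pos: [0.5339, 0.1557, 0.1517]
tcp_rot: [0.535, 0.462, 0.535, -0.462]
contact_force: [0.6, -0.3, -1.1]
grip_width: 0.0217
```

```bash
for i in 1 2 3; do python3 -c "pass"; done; python3 -m handwheel '[[[0,0,0,0,0,-0.001,0.1],[0,0,0,0,0,-0.0015,0.1],[0,0,0,0,0,-0.0015,0.1]]]'; python3 -m handwheel '[[[0,0,0,0,0,-0.001,0.1],[0,0,0,0,0,-0.0015,0.1],[0,0,0,0,0,-0.0015,0.1]]]'
```

```text
t: 6.55
eef_pos: [0.5337, 0.1556, 0.15]
tcp_rot: [0.535, 0.462, 0.535, -0.462]
contact_force: [0.3, 0.2, -2.2]
grip_width: 0.022
t: 6.85
eef_pos: [0.5338, 0.1556, 0.1485]
tcp_rot: [0.535, 0.462, 0.535, -0.462]
contact_force: [-0.2, -0.7, -2.1]
grip_width: 0.022
```

```bash
python3 -m handwheel '[[[0,0,0,0,0,-0.001,0.1],[0,0,0,0,0,-0.0015,0.1],[0,0,0,0,0,-0.0015,0.1]]]'; python3 -m handwheel '[[[0,0,0,0,0,-0.0005,0.1],[0,0,0,0,0,-0.001,0.1],[0,0,0,0,0,-0.001,0.1]]]'
```

```text
t: 7.15
eef_pos: [0.5338, 0.1556, 0.147]
tcp_rot: [0.535, 0.462, 0.535, -0.462]
contact_force: [-0.1, 0.0, -2.1]
grip_width: 0.0218
t: 7.45
eef_pos: [0.5338, 0.1556, 0.146]
tcp_rot: [0.535, 0.462, 0.535, -0.462]
contact_force: [0.2, 0.1, -2.9]
grip_width: 0.0219
```

The leaf is already below the flat and narrow perch heights with no contact, so it is the deep one. I'll keep easing down.

```bash
python3 -m handwheel '[[[0,0,0,0,0,-0.0005,0.1],[0,0,0,0,0,-0.001,0.1],[0,0,0,0,0,-0.001,0.1]]]'; python3 -c "from rig import get_obs as g;o=g();print(o['contact_force'],o['wrist_torque'])"; python3 -m handwheel '[[[0,0,0,0,0,-0.0005,0.1],[0,0,0,0,0,-0.0005,0.1],[0,0,0,0,0,-0.0005,0.1]]]'; python3 -c "from rig import get_obs as g;o=g();print(o['contact_force'],o['wrist_torque'])"
```

```text
t: 7.75
eef_pos: [0.5338, 0.1556, 0.145]
tcp_rot: [0.535, 0.462, 0.535, -0.462]
contact_force: [0.1, -0.3, -2.1]
grip_width: 0.0222
[ 0.14844779 -0.34066793 -2.10947441] [-0.00154319 -0.05626532 -0.02030517]
t: 8.05
eef_pos: [0.5338, 0.1556, 0.1446]
tcp_rot: [0.535, 0.462, 0.535, -0.462]
contact_force: [0.1, -0.2, -2.1]
grip_width: 0.0216
[ 0.06449155 -0.16777859 -2.13411537] [-0.04829095 -0.02928195 -0.04529925]
```

```bash
for k in 1; do python3 -m handwheel '[[[0,0,0,0,0,-0.0005,0.1],[0,0,0,0,0,-0.0005,0.1],[0,0,0,0,0,-0.0005,0.1]]]'; python3 -c "from rig import get_obs as g;o=g();print(o['contact_force'],o['wrist_torque'])"; done;  python3 -m handwheel '[[[0,0,0,0,0,-0.0005,0.1],[0,0,0,0,0,-0.0005,0.1],[0,0,0,0,0,-0.0005,0.1]]]'; python3 -c "from rig import get_obs as g;o=g();print(o['contact_force'],o['wrist_torque'],o['eef_pos'])"
```

```text
t: 8.35
eef_pos: [0.5338, 0.1556, 0.1441]
tcp_rot: [0.535, 0.462, 0.535, -0.462]
contact_force: [0.2, 0.6, -2.7]
grip_width: 0.0216
[ 0.23071979  0.58863546 -2.70061413] [-0.03792131 -0.10778554  0.0305357 ]
t: 8.65
eef_pos: [0.5339, 0.1556, 0.1439]
tcp_rot: [0.535, 0.462, 0.535, -0.462]
contact_force: [-1.2, -0.3, -0.3]
grip_width: 0.0218
[-1.15482429 -0.25938323 -0.30181614] [-0.07203609  0.07169841  0.00119436] [0.53385291 0.15560831 0.14394523]
```

```bash
python3 -m handwheel '[[[0,0,0,0,0,-0.0005,0.1],[0,0,0,0,0,-0.0005,0.1],[0,0,0,0,0,-0.0005,0.1]]]'; python3 -c "from rig import get_obs as g;o=g();print(o['contact_force'],o['wrist_torque'],o['eef_pos'])"
```

```text
t: 8.95
eef_pos: [0.5339, 0.1557, 0.1439]
tcp_rot: [0.536, 0.462, 0.535, -0.462]
contact_force: [-2.7, -0.7, 5.1]
grip_width: 0.0221
[-2.72240004 -0.68245301  5.09823472] [-0.20715672  0.47786367 -0.01882961] [0.53387788 0.15567384 0.14394575]
```

The leaf bedded at z=0.1439, exactly the predicted height, with little side force. It shows a pitching moment about y, so I'll unload, open slightly to let it settle, and check.

```bash
python3 -m handwheel '[[[0,0,0,0,0,0.0004,0.1],[0,0,0,0,0,0.0004,0.3],[0,0,0,0,0,0.0004,0.35],[0,0,0,0,0,0.0004,0.35],[0,0,0,0,0,0.0004,0.35]]]'; python3 -m handwheel '[[[0,0,0,0,0,0,0.1],[0,0,0,0,0,0,0.1],[0,0,0,0,0,0,0.1],[0,0,0,0,0,0,0.1],[0,0,0,0,0,0,0.1]]]';  python3 -c "from rig import get_obs as g;o=g();print(o['contact_force'],o['wrist_torque'],o['eef_pos'])"
```

```text
t: 9.45
eef_pos: [0.5338, 0.1556, 0.1431]
tcp_rot: [0.535, 0.462, 0.535, -0.462]
contact_force: [0.5, 1.1, -0.1]
grip_width: 0.0308
t: 9.95
eef_pos: [0.5338, 0.1556, 0.1434]
tcp_rot: [0.535, 0.462, 0.535, -0.462]
contact_force: [1.0, 0.5, -1.3]
grip_width: 0.022
[ 1.03086223  0.47702493 -1.34225669] [-0.0540827  -0.20681426 -0.0268277 ] [0.53381896 0.15561477 0.14340278]
```

```bash
python3 -m handwheel '[[[0,0,0,0,0,-0.0003,0.1],[0,0,0,0,0,-0.0005,0.1],[0,0,0,0,0,-0.0005,0.1]]]';  python3 -c "from rig import get_obs as g;o=g();print(o['contact_force'],o['wrist_torque'],o['eef_pos'])"
```

```text
t: 10.25
eef_pos: [0.5338, 0.1556, 0.1434]
tcp_rot: [0.535, 0.462, 0.535, -0.462]
contact_force: [0.1, -0.4, 1.2]
grip_width: 0.0217
[ 0.13475932 -0.37007683  1.22616644] [-0.05536697  0.06881006  0.03408069] [0.53381597 0.15560773 0.14335388]
```

```bash
python3 -m handwheel '[[[0,0,0,0,0,-0.0004,0.1],[0,0,0,0,0,-0.0007,0.1],[0,0,0,0,0,-0.0007,0.1]]]';  python3 -c "from rig import get_obs as g;o=g();print(o['contact_force'],o['wrist_torque'],o['eef_pos'])"
```

```text
t: 10.55
eef_pos: [0.5338, 0.1556, 0.1434]
tcp_rot: [0.536, 0.462, 0.535, -0.462]
contact_force: [-2.2, -1.2, 4.7]
grip_width: 0.022
[-2.16179614 -1.17408998  4.74396211] [-0.12297106  0.35270436  0.00121021] [0.53382323 0.15559681 0.14337102]
```

```bash
python3 -m handwheel '[[[0,0,0,-0.0003,-0.0001,-0.0004,0.1],[0,0,0,-0.0003,-0.0001,-0.0004,0.1],[0,0,0,-0.0003,-0.0001,-0.0004,0.1]]]';  python3 -c "from rig import get_obs as g;o=g();print(o['contact_force'],o['wrist_torque'],o['eef_pos'])"
```

```text
t: 10.85
eef_pos: [0.5338, 0.1556, 0.1433]
tcp_rot: [0.536, 0.462, 0.535, -0.461]
contact_force: [-1.9, -0.5, 6.4]
grip_width: 0.0218
[-1.86927152 -0.50796681  6.3509384 ] [-0.08223638  0.29844429 -0.02893233] [0.53379477 0.15559808 0.14333099]
```

```bash
python3 -m handwheel '[[[0,0,0,-0.0005,-0.0001,-0.0004,0.1],[0,0,0,-0.0005,-0.0001,-0.0006,0.1],[0,0,0,-0.0005,-0.0001,-0.0006,0.1]]]';  python3 -c "from rig import get_obs as g;o=g();print(o['contact_force'],o['wrist_torque'],o['eef_pos'])"
```

```text
t: 11.15
eef_pos: [0.5337, 0.1556, 0.1433]
tcp_rot: [0.536, 0.463, 0.535, -0.461]
contact_force: [-1.3, -0.3, 8.5]
grip_width: 0.0221
[-1.29114771 -0.26611886  8.53770277] [-0.14764116  0.11664182 -0.02552808] [0.53374873 0.15560994 0.14334548]
```

```bash
python3 -m handwheel '[[[0,0,0,-0.0003,0,-0.0002,0.1],[0,0,0,-0.0003,0,-0.0002,0.1],[0,0,0,-0.0003,0,-0.0002,0.1],[0,0,0,-0.0003,0,-0.0002,0.1],[0,0,0,-0.0003,0,-0.0002,0.1],[0,0,0,-0.0003,0,-0.0002,0.1],[0,0,0,-0.0003,0,-0.0002,0.1],[0,0,0,-0.0003,0,-0.0002,0.1]]]'; python3 -m handwheel '[[[0,0,0,0,0,0,0.1],[0,0,0,0,0,0,0.1],[0,0,0,0,0,0,0.1],[0,0,0,0,0,0,0.1],[0,0,0,0,0,0,0.1],[0,0,0,0,0,0,0.1],[0,0,0,0,0,0,0.1],[0,0,0,0,0,0,0.1]]]';  python3 -c "from rig import get_obs as g;o=g();print(o['contact_force'],o['wrist_torque'],o['eef_pos'])"
```

```text
t: 11.95
eef_pos: [0.5337, 0.1556, 0.1434]
tcp_rot: [0.536, 0.463, 0.534, -0.461]
contact_force: [-0.6, 0.6, 7.4]
grip_width: 0.0214
t: 12.75
eef_pos: [0.5337, 0.1556, 0.1433]
tcp_rot: [0.536, 0.463, 0.535, -0.461]
contact_force: [-1.2, 0.1, 8.4]
grip_width: 0.0219
[-1.22799163  0.1400019   8.41434264] [-0.09143816  0.00870361  0.0475228 ] [0.53371878 0.1555926  0.14333608]
```

```bash
python3 -m handwheel '[[[0,0,0,-0.0001,0,-0.0003,0.1],[0,0,0,-0.0001,0,-0.0003,0.1],[0,0,0,-0.0001,0,-0.0003,0.1],[0,0,0,-0.0001,0,-0.0003,0.1],[0,0,0,-0.0001,0,-0.0003,0.1],[0,0,0,-0.0001,0,-0.0003,0.1],[0,0,0,-0.0001,0,-0.0003,0.1],[0,0,0,-0.0001,0,-0.0003,0.1]]]'; python3 -m handwheel '[[[0,0,0,0,0,0,0.1],[0,0,0,0,0,0,0.1],[0,0,0,0,0,0,0.1],[0,0,0,0,0,0,0.1],[0,0,0,0,0,0,0.1],[0,0,0,0,0,0,0.1],[0,0,0,0,0,0,0.1]]]';  python3 -c "from rig import get_obs as g;o=g();print(o['contact_force'],o['wrist_torque'],o['eef_pos'])"
```

```text
t: 13.55
eef_pos: [0.5337, 0.1556, 0.1433]
tcp_rot: [0.536, 0.463, 0.534, -0.461]
contact_force: [-0.9, -0.3, 9.5]
grip_width: 0.0219
t: 14.25
eef_pos: [0.5337, 0.1556, 0.1433]
tcp_rot: [0.536, 0.463, 0.534, -0.461]
contact_force: [-0.3, -0.6, 8.9]
grip_width: 0.0217
[-0.34876104 -0.57980053  8.90197914] [-0.13517451  0.04873856 -0.02432365] [0.53369898 0.15561203 0.14333924]
```

Held for about 3 s at 9–10 N with almost no side load. Now I'll unload gently, open and rise.

```bash
python3 -m handwheel '[[[0,0,0,0.0006,0.0001,0.001,0.1],[0,0,0,0.001,0.0001,0.0019,0.1],[0,0,0,0.001,0.0001,0.0019,0.1]]]';  python3 -c "from rig import get_obs as g;o=g();print(o['contact_force'],o['wrist_torque'],o['eef_pos'])"
```

```text
t: 14.55
eef_pos: [0.5338, 0.1556, 0.1434]
tcp_rot: [0.536, 0.462, 0.535, -0.462]
contact_force: [-0.3, -0.9, 4.9]
grip_width: 0.0217
[-0.25266994 -0.91112096  4.85305034] [-0.03187436  0.19424531  0.03812266] [0.53381321 0.15561186 0.14335855]
```

```bash
python3 -m handwheel '[[[0,0,0,0.0002,0,0.0004,0.1],[0,0,0,0.0002,0,0.0006,0.1],[0,0,0,0.0002,0,0.0006,0.1]]]';  python3 -c "from rig import get_obs as g;o=g();print(o['contact_force'],o['wrist_torque'],o['eef_pos'])"; python3 -m handwheel '[[[0,0,0,0,0,0,0.35],[0,0,0,0,0,0,0.35],[0,0,0,0,0,0,0.6],[0,0,0,0,0,0,0.6],[0,0,0,0,0,0,0.6]]]'
```

```text
t: 14.85
eef_pos: [0.5338, 0.1556, 0.1433]
tcp_rot: [0.535, 0.462, 0.535, -0.462]
contact_force: [-1.1, 0.3, 3.8]
grip_width: 0.0218
[-1.12163901  0.2699105   3.80468026] [ 0.03620967  0.07772471 -0.00157685] [0.53381735 0.15560607 0.14333261]
t: 15.35
eef_pos: [0.5338, 0.1555, 0.143]
tcp_rot: [0.535, 0.462, 0.535, -0.462]
contact_force: [0.1, -0.3, -0.3]
grip_width: 0.0504
```

```bash
python3 -m handwheel '[[[0,0,0,0,0,0.02,0.6],[0,0,0,0,0,0.06,0.6],[0,0,0,0,0,0.1,0.6],[0,0,0,0,0,0.13,0.6],[0,0,0,0,-0.05,0.13,0.6],[0,0,0,0,-0.1,0.13,0.6],[0,0,0,0,-0.15,0.13,0.6],[0,0,0,0,-0.2,0.13,0.6]]]'; python3 -m handwheel '[[[0,0,0,-0.03,-0.04,0,0.6],[0,0,0,-0.06,-0.08,0,0.6],[0,0,0,-0.08,-0.12,0,0.6],[0,0,0,-0.1,-0.16,0,0.6],[0,0,0,-0.1,-0.2,0,0.6],[0,0,0,-0.1,-0.2,0,0.6],[0,0,0,-0.1,-0.2,0,0.6]]]'; python3 - <<'E'
from h import *
T=np.mean([imaging.capture("top").astype(np.float32) for _ in range(6)],0)[:,:,::-1]
S=np.mean([imaging.capture("side").astype(np.float32) for _ in range(6)],0)[:,:,::-1]
a=cv2.resize(np.clip(T[145:245,215:345]*2.2,0,255),(390,300),interpolation=cv2.INTER_CUBIC)
a=cv2.resize(np.clip(T[160:240,240:320]*2.2,0,255),(400,400),interpolation=cv2.INTER_CUBIC); b=cv2.resize(np.clip(S[150:230,266:346]*1.6,0,255),(400,400),interpolation=cv2.INTER_CUBIC)
cv2.imwrite("pics/fin.png",np.hstack([a,b]).astype('uint8')); o=get_obs(); print(o["eef_pos"],o["t"])
for n in("top","side"): print(n,[proj(n,(.534,.1555,z)).round(1) for z in(.1433,.1833)])
E
```

```text
t: 16.15
eef_pos: [0.5335, -0.0462, 0.2735]
tcp_rot: [0.536, 0.462, 0.535, -0.462]
contact_force: [1.8, -0.4, 0.1]
grip_width: 0.0526
t: 16.85
eef_pos: [0.4335, -0.2449, 0.273]
tcp_rot: [0.535, 0.463, 0.535, -0.462]
contact_force: [0.1, 0.2, -0.2]
grip_width: 0.053
[ 0.43389178 -0.24426411  0.2733692 ] 17.45
top [array([279.3, 192.1]), array([278.2, 188.7])]
side [array([306.1, 191.2]), array([305.8, 180.5])]
```

View pics/fin.png

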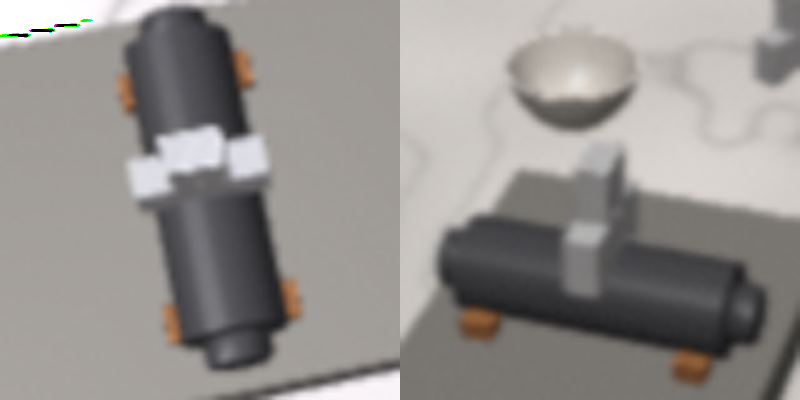

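The leaf stands upright astride the roller at about (197,165) in the top crop. Its shoulder line is about 11.5° off the image row and the roller axis about 11.6° off vertical, so it sits square. I'll hand it in.

```bash
python3 -c "
from h import *
A=np.load('avg.npz')['top']; T=np.mean([imaging.capture('top').astype(np.float32) for _ in range(4)],0); D=abs(T-A).max(2)
for n,(u,v) in dict(A=(420,177),B=(381,215),bowl=(369,138),can=(155,185),tum=(177,256),slabcorner=(240,230)).items(): print(n,D[v-18:v+18,u-18:u+18].max().round(0),D[v-18:v+18,u-18:u+18].mean().round(1))
from rig import robot; print(robot.close_job())"
```

```text
A 100.0 13.5
B 4.0 3.3
bowl 4.0 3.2
can 4.0 2.8
tum 4.0 2.7
slabcorner 4.0 2.5
the job is handed in; nothing more can be done
None
```

The deep leaf is bedded on the middle of the roller, and I handed the job in at about 17.7 s with the gripper clear of everything.

- **Choosing the leaf:** I rectified the camera views of the leaf faces. One leaf showed a narrow hollow and one a shallow hollow, compared with the pink and yellow look-alikes. That left the third by elimination, since its own hollow was not readable in the images. The fit confirmed it: it touched down at a TCP height of 0.1439 m, as predicted for the deep leaf and about 5–7 mm below where the other two would perch.
- **Bedding and pressing:** I opened the fingers once to let the leaf settle, then re-gripped. I held it for about 3 s at readings of 7.4–9.5 N, or about 9–12 N on the roller with the leaf's weight. Side force was about 1 N. The highest reading was 9.5 N, read only at the end of each move.
- **Final checks:** The last picture shows the leaf upright and square across the roller, to within about 1°. Its place along the roller is good to about 3–4 mm, because two image estimates of the roller's middle differed by that much.
- **Bystanders:** The narrow leaf, bowl, canister and tumbler look unchanged in the before/after comparison.
- **Not confirmed:** The comparison patch around the flat leaf did change. I think the parked arm was covering that leaf from above. It was standing in the side view before bedding, and the gripper never came near it, but I did not confirm it at the end.

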